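# Clear the carton and check in the file

## Task

A small archive carton is in the way of the bar-code label on the file that lies on the sloping stand: slide it along the bench until it is pressed firmly home, its end flat against the steel end stop, without crushing it or tipping it over. Then take the hand-held bar-code reader and hold it square on to the middle of the label with its window about 65 mm off, steady for a good second, and set it back down upright in the middle of its rubber mat. Leave the stapler, the pen pot and the roll of tape where they are.

Things in the scene. Friction and masses are not known exactly. Their poses are not given: they have to be found in the camera images.
- carton: Closed cardboard carton with a lid, a box 110 (x) x 180 (y) x 125 mm tall, 0.5 to 0.95 kg, loose on the bench in front of the stand; too big to grasp. It slides at 2 to 7 N and does not tip if pushed below 90 mm height. It starts turned by up to 0.4 rad; one of its 110 mm wide ends (+y or -y face) must end flat on the stop. Origin: centre of underside; z up.
- stop: Fixed steel end stop, a blue-grey block 200 (x) x 50 (y) x 150 mm tall, left or right of the carton. Butt against its face across y (25 mm from origin). Carton home: origins 115 mm apart along this y, within 80 mm along x. A corner that hits first can stick: square the carton up on the way, pushing at its rear corner. Press over 3 N beyond sliding, under 60 N. Origin: centre of underside.
- stand: Fixed sloping steel stand, 200 mm wide (y), 170 deep, 160 high, with a black file 30 mm thick on its slope of 0.70 rad, which rises to +x. Origin: bench level, middle of its front (lower) edge; the file overhangs that by 18 mm towards -x. z up. The carton starts only 8 to 35 mm in front of the file and jams if pushed into it: first push parallel to this front edge if need be.
- label: White bar-code label 36 x 70 mm near the lower edge of the file's cover, 53 mm above the bench. Origin: middle of its face; x up the slope, y along its length, z its outward normal, 0.70 rad from vertical towards the robot. Reader in use: its z axis along this z within 0.2 rad, window 40 to 90 mm out along z, within 15 mm of the middle in x and y; any turn about z.
- reader: Bar-code reader like a hand stamp, 150 mm tall, 0.25 kg, standing loose on its mat: grey head 52 (x) x 66 (y) x 38 mm tall below, black upright handle 28 (x) x 34 (y) mm in section above, from 38 to 150 mm; grip it from above at about 115 mm. Origin: centre of the head's flat underside, which is the window and looks along -z. z runs up the handle.
- reader_butt (a point): The middle of the reader's handle top, 150 mm up its z axis from the window.
- mat: Fixed black rubber mat 130 x 130 x 4 mm on the bench on the other side from the stop, where the reader stands and must stand again (origin within 40 mm of the mat's in x and y). Origin: centre of its underside, at bench level.
- stapler: Stapler 140 x 36 x 54 mm, long side along its x, loose; leave it alone. Origin: centre of its underside.
- penpot: Pen pot, 72 mm across and 85 mm tall with pens up to 145 mm, loose; leave it alone. Origin: centre of its underside.
- tape: Roll of brown tape lying flat, 80 mm across and 48 mm tall, loose; leave it alone. Origin: centre of its underside.

How it is judged:
On the way, in this order (a step that is already met when the one before it is completed fails the run):
1. the carton is pressed firmly home, flat against the end stop (more than 3 N) ((y of carton in the frame of stop between 0.109 and 0.119 m or y of carton in the frame of stop between -0.119 and -0.109 m) and x of carton in the frame of stop between -0.08 and 0.08 m and angle between the y axis of carton and the y axis of stop, either way round below 0.06 rad and angle between carton's own z axis and vertical below 0.05 rad and contact force between carton and stop above 3 N), for 0.04 s.
2. the reader is held steady, square on to the middle of the label, its window 40 to 90 mm off, for 0.9 s (x of reader in the frame of label between -0.015 and 0.015 m and y of reader in the frame of label between -0.015 and 0.015 m and z of reader in the frame of label between 0.04 and 0.09 m and angle between the z axis of reader and the z axis of label, either way round below 0.2 rad and z of reader_butt in the frame of label above 0.15 m and linear speed of reader below 0.02 m/s and angular speed of reader below 0.15 rad/s), for 0.9 s.
At the end, for the whole second after the job is handed in: The carton stands on the bench with its end against the end stop (gap under 4 mm, square within 0.06 rad, within 80 mm of the stop's middle), and the reader stands upright on its mat, within 40 mm of the middle in x and y, both at rest ((y of carton in the frame of stop between 0.109 and 0.119 m or y of carton in the frame of stop between -0.119 and -0.109 m) and x of carton in the frame of stop between -0.08 and 0.08 m and angle between the y axis of carton and the y axis of stop, either way round below 0.06 rad and angle between carton's own z axis and vertical below 0.05 rad and linear speed of each of carton, reader below 0.01 m/s and x of reader in the frame of mat between -0.04 and 0.04 m and y of reader in the frame of mat between -0.04 and 0.04 m and z of reader in the frame of mat between 0 and 0.008 m and angle between reader's own z axis and vertical below 0.06 rad); the robot touches nothing.
It fails at once if the carton is crushed against the stop (over 60 N) (contact force between carton and stop above 60 N).
It fails at once if the carton is tipped over (angle between carton's own z axis and vertical above 0.4 rad).
It fails at once if the reader is let go in mid-air (z of reader in the frame of mat above 0.04 m and contact force between reader and the fingers below 0.05 N).
It fails at once if the stapler, the pen pot or the roll of tape is shifted by more than 20 mm (distance of any of stapler, penpot, tape from where it was at the start of the episode above 0.02 m).
It also fails if it takes over 72 s, if anything falls off the work surface, if the arm or the gripper's body presses on something with over 40 N, if the wrist force passes 120 N, or if a joint passes its speed limit or range.

## Robot

A 7-joint arm with a two-finger parallel gripper is mounted at the origin on the work surface. World frame = base frame: x ahead of the robot, y to its left, z up, the work surface at z = 0. Lengths are in m, angles in rad, forces in N, time in s.
With the tool pointing down it reaches from about 0.4 to 0.85 m from the base axis. Payload 10.4 kg.
Tool frame: the origin (TCP) lies at the very end of the fingers, on their centre line; the grasp point (between the pads) lies 19 mm behind it; z points along the fingers, y is the line along which they close (so a half turn about z gives the same grasp; the last joint's range is limited). The gripper opens to 87 mm and grips with 3 to 60 N. Pads are 19 mm wide; open, the fingers measure 117 mm over their backs; the gripper's body (75 mm by 190 mm) begins 51 mm behind the grasp point.
Start: joints at [-1.206, 0.332, -0.065, 1.46, 0.022, 1.35, -0.088], TCP at [0.236, 0.579, 0.223] pointing down, gripper open.
Joint ranges: [-2.6, 2.6], [-0.5, 2.12], [-1.47, 1.34], [0.16, 2.42], [-1.27, 4.41], [0.06, 2.06], [-2.6, 2.6]. Speed limits (rad/s): [2.22, 2.22, 2.79, 2.79, 3.14, 3.14, 3.14].

## Interface

Orientations are given as a unit quaternion [x, y, z, w].
In Python, from plant import get_state, read_camera, camera_info, hand_in, boxes_of, regions_of gives the robot as it stands. The module is installed in compiled form; this text tells all that it offers.
- The arm moves only by the shell command python3 -m handwheel 'ROWS' [FORCE]. ROWS is JSON, a list that holds one entry, the list of rows, each a list of 7 numbers: the shift along the tool's x, y, z in units of 400 mm (1.0 is 400 mm), then the turn, a rotation vector about the tool's x, y, z in units of 60 degrees (1.0 is 60 degrees), then the finger opening in mm, from 0 to 87. A call has 1 to 8 rows; each row is the pose to reach, as a shift and turn from the pose commanded when the call began, along the tool's axes at that moment; what a row does not reach only later rows make up. A row lasts 1/12 s, in which the tool goes at most 41.7 mm and 7.16 degrees, less where a joint would pass 70% of its speed; a pose out of reach is approached as far as the arm can. A call with a number of a shift or a turn outside -1 to 1 is refused whole. A call with a gripper value outside its range is refused whole. The fingers move at their own pace and stop on an object; FORCE is the grip in N (left out, the last holds). Time passes only in rows, so rows that repeat a pose let the fingers close. It gives the time, the measured TCP pose, the force, the opening and the grip force at its end, in the units of the state.
- get_state(): the state, without advancing time (a new reading comes with each control period).
- read_camera(name): name is "scene" or "top" or "wrist"; returns the picture (400x640x3 uint8, blue, green, red); there is no depth.
- camera_info(name): a dict with "K" (3x3 intrinsics, pixels), "k1" (the pictures are not rectified: a ray, as slopes to the right and down, at radius r is drawn at 1 + k1 r^2 times it, then the intrinsics apply), "rvec" (rotation vector, rad) and "tvec" (3), from world to camera coordinates, as OpenCV has them. Camera axes: x right, y down, z forward; pixel columns grow to the right and rows downward; lengths in m; the calibration is good to about 2 mm. A picture is of the moment at which its call begins: read the wrist's pose just before it. camera_info takes no time and is no camera call; for the wrist camera it gives the pose at the moment of the call.
- hand_in(): hands the job in; it is judged then, once.
Trained networks look in the newest picture that a camera, given by its name, has taken for a name from the list of things; names that differ only in an ending like _2 or _b are one class to them, and where a whole thing is asked for, a point or a joint stands for the part that bears it (a point fixed in the world has none). Each returns a list of dicts, best first, with "score" (0 to 1); they miss things now and then, are a little off and sometimes report something else, mostly with a low value. They report only what shows in the picture. A call takes as long as a camera call.
- boxes_of(camera, target): "position" ([column, row] in pixels, amid what is visible of it).
- regions_of(camera, target): "mask" (400x640 bool, what is visible of it) and "position" ([column, row] in pixels, amid what is visible of it).
The state is a dict: "clock": time; "qpos": joint angles; "qvel": joint speeds; "effort": joint torques, N m; "ee_pos": TCP position; "eef_rot": TCP orientation; "contact_force": force on the tool from outside, world axes, zero at the start; "ft_torque": the same for the moment, N m; "gripper_width": finger opening in m; "grip_force": force on a finger pad.
Only numpy, scipy, OpenCV 4.12 (cv2) and the standard library are available. Lean on these libraries where they do the work, as an engineer would, in place of code of your own. Each camera call takes 0.05 s, during which the arm holds its last target. There are 200 camera calls.

## Working session

There is one attempt and no reset: what is moved stays moved. The work goes in short steps, Python scripts to look and compute and a shell command to move; the robot and the scene stay as the last step left them, time stands still between calls to the robot, and variables do not carry over. Pictures are saved under pics/ and viewed, at most 10 in all, crops included, and the job is handed in when it is done.

```bash
mkdir -p pics; cat > h.py <<'E'
import numpy as np, cv2
from plant import *
from scipy.spatial.transform import Rotation as R
def info(c):
    i=camera_info(c); return np.array(i["K"]),i["k1"],cv2.Rodrigues(np.array(i["rvec"],float))[0],np.array(i["tvec"],float).ravel()
def ray(c,px,inf=None):
    K,k1,Rm,t=inf or info(c)
    d=np.array([k1,0,0,0,0.]); p=cv2.undistortPoints(np.array(px,float).reshape(-1,1,2),K,d).reshape(-1,2)
    D=np.c_[p,np.ones(len(p))]@Rm; return -Rm.T@t, D/np.linalg.norm(D,axis=1)[:,None]
def onz(c,px,z,inf=None):
    o,D=ray(c,px,inf); return o+D*((z-o[2])/D[:,2])[:,None]
def tri(c1,p1,c2,p2):
    (o1,d1),(o2,d2)=[(o,D[0]) for o,D in (ray(c1,p1),ray(c2,p2))]
    s=np.linalg.lstsq(np.c_[d1,-d2],o2-o1,rcond=None)[0]
    a=o1+s[0]*d1;b=o2+s[1]*d2; return (a+b)/2,np.linalg.norm(a-b)
def proj(c,P):
    K,k1,Rm,t=info(c); return cv2.projectPoints(np.array(P,float).reshape(-1,1,3),cv2.Rodrigues(Rm)[0],t,K,np.array([k1,0,0,0,0.]))[0].reshape(-1,2)
def rel(pos=None,z=None,y=None):
    pass
E
python3 - <<'E'
from h import *
ims=[read_camera(c) for c in("scene","top")]
for c,im in zip(("scene","top"),ims):
    cv2.imwrite(f"pics/{c}0.png",im)
    K,k1,Rm,t=info(c);print(c,np.round(-Rm.T@t,3))
for n in "carton stop stand label reader mat stapler penpot tape".split():
    for c in("scene","top"):
        r=regions_of(c,n)
        for q in r[:2]:
            m=q["mask"].astype(np.uint8); print(n,c,round(q["score"],2),np.round(q["position"]),m.sum(),[np.round(v,2) for v in cv2.minAreaRect(cv2.findNonZero(m))] if m.any() else 0)
s=get_state();print(s["clock"],s["ee_pos"],s["eef_rot"],s["contact_force"])
E
```

```text
scene [1.006 0.261 0.945]
top [ 0.43  -0.013  1.089]
carton scene 0.84 [309. 220.] 3715 [array([306.28, 216.24]), array([77.59, 54.33]), np.float64(32.91)]
carton top 0.85 [341. 184.] 4193 [array([340.73, 183.38]), array([79.5 , 53.31]), np.float64(3.24)]
stop scene 0.6 [224. 158.] 2903 [array([225.61, 156.26]), array([43.79, 78.74]), np.float64(39.81)]
stop top 0.85 [481. 201.] 3676 [array([479.23, 198.21]), array([91.55, 42.5 ]), np.float64(83.99)]
stand scene 0.93 [266. 268.] 5944 [array([261.12, 265.61]), array([97.51, 74.73]), np.float64(40.6)]
stand scene 0.73 [286. 247.] 178 [array([286.34, 246.7 ]), array([24.46,  7.81]), np.float64(39.81)]
stand top 0.98 [345. 107.] 7686 [array([343.37, 108.73]), array([87.68, 93.09]), np.float64(5.57)]
stand top 0.53 [187. 191.] 1670 [array([182.22, 200.94]), array([51.36, 50.28]), np.float64(85.43)]
label scene 0.66 [284. 247.] 166 [array([287., 247.]), array([24.8,  7.2]), np.float64(36.87)]
label scene 0.49 [306. 218.] 3735 [array([305.92, 215.62]), array([78.21, 54.36]), np.float64(33.69)]
label top 0.7 [341. 147.] 354 [array([339.39, 1
[... 671 characters left out ...]
651 [array([289.27, 149.35]), array([44.1 , 16.92]), np.float64(33.69)]
stapler top 0.88 [431. 272.] 874 [array([426.75, 272.03]), array([60.28, 15.01]), np.float64(7.13)]
penpot scene 0.95 [348. 178.] 711 [array([349.11, 177.23]), array([23.48, 38.04]), np.float64(8.13)]
penpot top 0.65 [329. 268.] 769 [array([328.5, 267.5]), array([31., 29.]), np.float64(90.0)]
tape scene 0.59 [430. 210.] 648 [array([427.1, 215.3]), array([28.17, 30.86]), np.float64(26.57)]
tape top 0.83 [221. 274.] 602 [array([223.81, 276.54]), array([31.97, 35.89]), np.float64(78.69)]
1.0 [0.23634176 0.57862835 0.22261103] [1.92674558e-01 9.81262711e-01 8.52053702e-05 7.76369804e-06] [ 0.80635143 -0.11676214 -0.41107114]
```

```bash
python3 - <<'E'
import cv2
im=cv2.imread("pics/top0.png")[60:310,120:540]; cv2.imwrite("pics/top0c.png",cv2.resize(im,(800,476),interpolation=2))
im=cv2.imread("pics/scene0.png")[100:350,170:490]; cv2.imwrite("pics/sc0c.png",cv2.resize(im,(768,600),interpolation=2))
E
```

```text
(no output)
```

View pics/top0c.png

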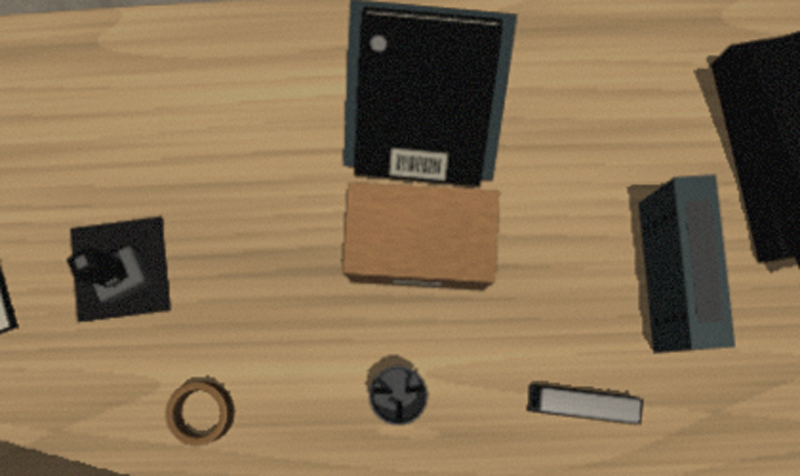

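View pics/sc0c.png

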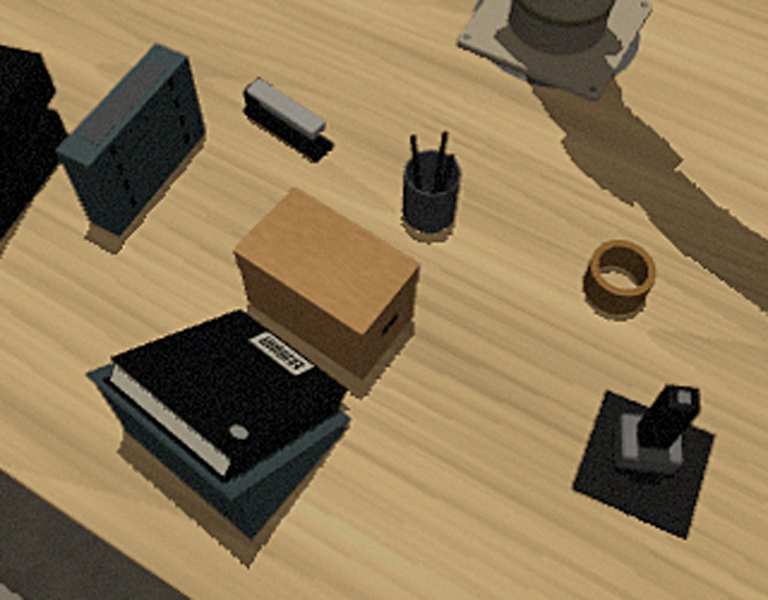

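The top view (crop scaled 1.9×) shows the carton at crop px (421,235), just in front of the stand, with the label at (418,164). The stop is on the right (-y) at (690,262), and the reader stands on its mat on the left (+y) at (115,270). Tape, pen pot and stapler lie nearer the robot, at (200,410), (398,395) and (585,402). The scene view agrees. Next I fit poses to the masks in both views.

```bash
cat > fit.py <<'E'
from h import *
from scipy.optimize import minimize
def box(x0,x1,y0,y1,z0,z1): return np.array([[a,b,c] for a in(x0,x1) for b in(y0,y1) for c in(z0,z1)],float)
def cyl(r,h): a=np.linspace(0,6.28,24); return np.r_[np.c_[r*np.cos(a),r*np.sin(a),0*a],np.c_[r*np.cos(a),r*np.sin(a),0*a+h]]
S7,C7=np.sin(.7),np.cos(.7)
lab=np.array([[a*C7,b,a*S7] for a in(-.018,.018) for b in(-.035,.035)])
SH=dict(carton=[box(-.055,.055,-.09,.09,0,.125)],stop=[box(-.1,.1,-.025,.025,0,.15)],mat=[box(-.065,.065,-.065,.065,0,.004)],
 reader=[box(-.026,.026,-.033,.033,0,.038),box(-.014,.014,-.017,.017,.038,.15)],stapler=[box(-.07,.07,-.018,.018,0,.054)],
 tape=[cyl(.04,.048)],penpot=[cyl(.036,.085)],label=[lab])
def render(c,parts,p):
    m=np.zeros((1600,2560),np.uint8); Rz=R.from_euler("z",p[3]).as_matrix()
    for P in parts:
        q=proj(c,P@Rz.T+p[:3]); cv2.fillConvexPoly(m,cv2.convexHull(np.round(q*4+1.5).astype(np.int32)),1)
    return cv2.resize(m.astype(np.float32),(640,400),interpolation=cv2.INTER_AREA)
def fit(parts,masks,p0,free,step=(.02,.02,.01,.1)):
    p0=np.array(p0,float); free=list(free)
    def cost(v,full=False):
        p=p0.copy();p[free]+=v*np.array(step)[free]
        cs=[]
        for c,m in masks.items():
            r=render(c,parts,p); cs.append(1-np.minimum(r,m).sum()/np.maximum(r,m).sum())
        return (p,np.round(cs,3)) if full else np.mean(cs)
    best=None
    for s in(1,-.4):
        n=len(free); r=minimize(cost,np.zeros(n),method="Nelder-Mead",options=dict(initial_simplex=np.r_[np.zeros((1,n)),s*np.eye(n)],maxiter=200,xatol=.005,fatol=1e-4))
        if best is None or r.fun<best.fun: best=r
    return cost(best.x,True)
E
cat > m0.py <<'E'
from fit import *
read_camera("scene");read_camera("top")
def g(c,n,near=None):
    r=regions_of(c,n)
    if near is not None: r=sorted(r,key=lambda q:np.hypot(*(np.array(q["position"])-near)))
    return r[0]["mask"].astype(np.float32)
near=dict(label=((285,247),(341,147)),reader=((447,279),(180,204)),mat=((440,295),(184,192)))
M={}
for n in SH:
    a=near.get(n,(None,None)); M[n]={c:g(c,n,a[i]) for i,c in enumerate(("scene","top"))}
M["mat"]={c:np.maximum(M["mat"][c],M["reader"][c]) for c in M["mat"]}
for n in SH:
    z=.053 if n=="label" else .004 if n=="reader" else 0
    ctr=cv2.findNonZero(M[n]["top"].astype(np.uint8)).reshape(-1,2).mean(0)
    P=onz("top",[ctr],{"carton":.11,"stop":.1,"reader":.04}.get(n,z))[0]
    yaws=[-.1] if n in("carton","stop","mat","label","stapler") else [0] 
    if n=="stapler": yaws=[1.45]
    if n=="reader": yaws=[-.6,-.2,.2,.6]
    parts=SH[n]; fr=[0,1] if n in("tape","penpot") else [0,1,2,3] if n in("label",) else [0,1,3]
    if n=="mat": parts=[SH["mat"][0]]+[(q@R.from_euler("z",rp[3]-0).as_matrix().T) for q in []]
    best=min((fit(parts,M[n],[P[0],P[1],z,y],fr) for y in yaws),key=lambda b:b[1].sum())
    if n=="reader": rp=best[0]
    print(n,np.round(best[0],4),best[1])
E
time python3 m0.py
```

```text
carton [ 0.5952 -0.036   0.     -0.0981] [0.039 0.054]
stop [ 0.546  -0.3576  0.      0.0239] [0.057 0.038]
mat [0.5786 0.3665 0.     0.0959] [0.123 0.057]Traceback (most recent call last):
  File "m0.py", line 21, in <module>
    best=min((fit(parts,M[n],[P[0],P[1],z,y],fr) for y in yaws),key=lambda b:b[1].sum())
  File "m0.py", line 21, in <genexpr>
    best=min((fit(parts,M[n],[P[0],P[1],z,y],fr) for y in yaws),key=lambda b:b[1].sum())
              ~~~^^^^^^^^^^^^^^^^^^^^^^^^^^^^^^^
  File "fit.py", line 25, in fit
    n=len(free); r=minimize(cost,np.zeros(n),method="Nelder-Mead",options=dict(initial_simplex=np.r_[np.zeros((1,n)),s*np.eye(n)],maxiter=200,xatol=.005,fatol=1e-4))
                   ~~~~~~~~^^^^^^^^^^^^^^^^^^^^^^^^^^^^^^^^^^^^^^^^^^^^^^^^^^^^^^^^^^^^^^^^^^^^^^^^^^^^^^^^^^^^^^^^^^^^^^^^^^^^^^^^^^^^^^^^^^^^^^^^^^^^^^^^^^^^^^^^^^
    res = _minimize_neldermead(fun, x0, args, callback, bounds=bounds,
                               **options)
    fxr = func(xr)
    fx = function(np.copy(x), *(wrapper_args + args))
  File "fit.py", line 21, in cost
    r=render(c,parts,p); cs.append(1-np.minimum(r,m).sum()/np.maximum(r,m).sum())
  File "fit.py", line 13, in render
    q=proj(c,P@Rz.T+p[:3]); cv2.fillConvexPoly(m,cv2.convexHull(np.round(q*4+1.5).astype(np.int32)),1)
  File "h.py", line 17, in proj
    K,k1,Rm,t=info(c); return cv2.projectPoints(np.array(P,float).reshape(-1,1,3),cv2.Rodrigues(Rm)[0],t,K,np.array([k1,0,0,0,0.]))[0].reshape(-1,2)
              ~~~~^^^
  File "h.py", line 5, in info
    i=camera_info(c); return np.array(i["K"]),i["k1"],cv2.Rodrigues(np.array(i["rvec"],float))[0],np.array(i["tvec"],float).ravel()
ValueError: time passes only in moves, steps and waits

real	0m23.881s
user	0m24.474s
sys	0m8.474s
```

```bash
python3 - <<'E'
s=open("h.py").read()
s=s.replace("def info(c):\n    i=camera_info(c); return","_c={}\ndef info(c):\n    if c in _c: return _c[c]\n    i=camera_info(c); _c[c]=").replace('.ravel()\n','.ravel()\n    return _c[c]\n',1)
open("h.py","w").write(s)
s=open("fit.py").read()
s=s.replace("step=(.02,.02,.01,.1)):","step=(.02,.02,.01,.1),ign={}):").replace("r=render(c,parts,p);","r=render(c,parts,p)*(1-ign.get(c,0)); m=m*(1-ign.get(c,0));")
open("fit.py","w").write(s)
s=open("m0.py").read()
i=s.index('M["mat"]={'); j=s.index("\n",i); s=s[:i]+s[j+1:]
s=s.replace("[P[0],P[1],z,y],fr)","[P[0],P[1],z,y],fr,ign=M['reader'] if n=='mat' else {})")
i=s.index('    if n=="mat"'); j=s.index("\n",i); s=s[:i]+s[j+1:]
open("m0.py","w").write(s)
E
time python3 m0.py; python3 -c "
from plant import *;print(get_state()['clock'])"
```

```text
carton [ 0.5959 -0.0364  0.     -0.1034] [0.05  0.029]
stop [ 0.5473 -0.3575  0.      0.0391] [0.042 0.035]
mat [0.5792 0.3667 0.     0.0901] [0.048 0.097]
reader [0.5674 0.3593 0.004  0.3226] [0.133 0.139]
stapler [ 0.3845 -0.2354  0.      1.3983] [0.165 0.137]
tape [0.3855 0.2521 0.     0.    ] [0.194 0.418]
penpot [ 0.4039 -0.0035  0.      0.    ] [0.102 0.101]
label [ 0.5248  0.2431  0.3874 -0.1107] [1.    0.247]
2.8
real	0m24.864s
user	0m35.635s
sys	0m13.682s
```

```bash
cat >> h.py <<'E'
def frame(zax,yax):
    z=np.array(zax,float);z/=np.linalg.norm(z); y=np.array(yax,float); y-=z*(y@z); y/=np.linalg.norm(y)
    return np.c_[np.cross(y,z),y,z]
def go(pos,Rt,p0=None,R0=None):
    s=get_state(); p0=s["ee_pos"] if p0 is None else p0; R0=R.from_quat(s["eef_rot"]).as_matrix() if R0 is None else R0
    sh=R0.T@(np.array(pos)-p0)/.4; rv=R.from_matrix(R0.T@Rt).as_rotvec()/np.deg2rad(60)
    print("row",np.round(sh,3),np.round(rv,3),"t",s["clock"],"p",np.round(s["ee_pos"],4),"F",np.round(s["contact_force"],1))
E
python3 - <<'E'
from fit import *
ims={c:read_camera(c) for c in("scene","top")}
M={}
for c,near in(("scene",(285,247)),("top",(341,147))):
    r=sorted(regions_of(c,"label"),key=lambda q:abs(q["mask"].sum()-250))[0]; print(c,r["position"],r["mask"].sum())
    M[c]=r["mask"].astype(np.float32)
ct=[cv2.minAreaRect(cv2.findNonZero(M[c].astype(np.uint8)))[0] for c in("scene","top")]
P=tri("scene",ct[0],"top",ct[1]);print("tri",P)
b=fit(SH["label"],M,[*P[0],-.1],[0,1,2,3]);print("label",np.round(b[0],4),b[1])
b2=fit(SH["label"],M,[P[0][0],P[0][1],.053,-.1],[0,1,3]);print("label z fixed",np.round(b2[0],4),b2[1])
PO=dict(carton=[.5955,-.036,0,-.1],stop=[.547,-.3575,0,.035],mat=[.579,.3667,0,.09],reader=[.567,.359,.004,.32],label=b2[0])
for c in ims:
    im=cv2.resize(ims[c],None,fx=2,fy=2)
    for n,p in PO.items():
        Rz=R.from_euler("z",p[3]).as_matrix()
        for Q in SH[n]:
            q=proj(c,Q@Rz.T+p[:3]); cv2.polylines(im,[cv2.convexHull(np.round(q*2+.5).astype(np.int32))],1,(0,255,0),1)
    ims[c]=im
a=ims["top"][150:480,260:1060];b=ims["scene"][200:660,340:1000]
cv2.imwrite("pics/ov.png",a);cv2.imwrite("pics/ovs.png",b)
s=get_state();Rt=frame([0,-np.sin(.4),-np.cos(.4)],[np.cos(.1),-np.sin(.1),0]); go([.61,.14,.2],Rt)
E
```

```text
scene [288.2, 246.0] 184
top [336.7, 145.4] 349
tri (array([ 0.69499711, -0.0353159 ,  0.05431594]), np.float64(0.0032361213305073105))
label [ 0.6946 -0.0361  0.0507 -0.1592] [0.11  0.147]
label z fixed [ 0.695  -0.0357  0.053  -0.1415] [0.115 0.147]
row [-1.28  -0.662  0.056] [ 0.212 -0.35   1.2  ] t 3.0 p [0.2363 0.5786 0.2226] F [-0.2  1.1  0.2]
```

View pics/ov.png

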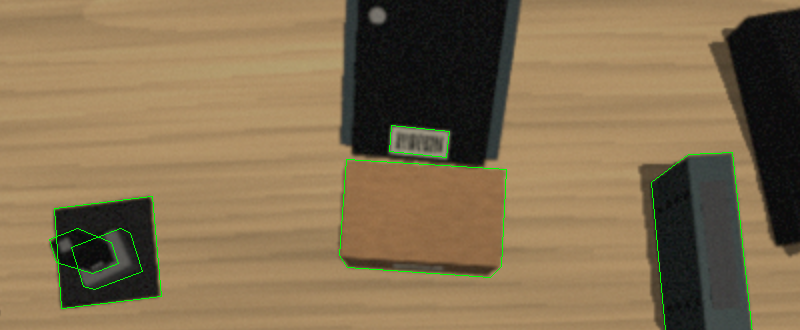

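View pics/ovs.png

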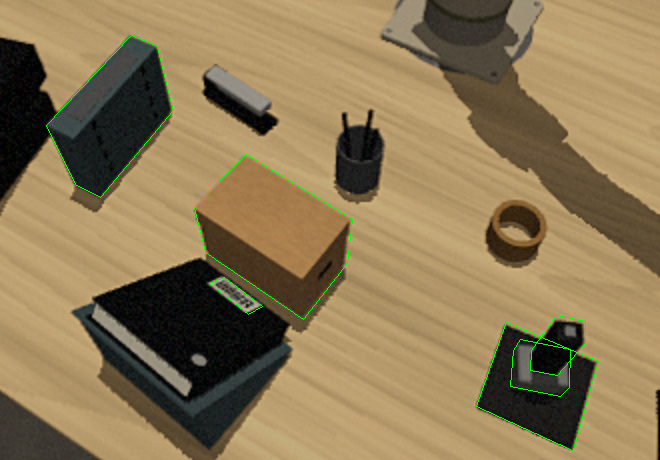

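The overlays fit the carton, stop, mat and label well; the reader fit is off, so I'll redo it with the wrist camera. Next I move behind the carton.

```bash
python3 -m handwheel '[[[-0.64,-0.331,0.028,0.106,-0.175,0.6,60],[-0.64,-0.331,0.028,0.106,-0.175,0.6,60],[-0.64,-0.331,0.028,0.106,-0.175,0.6,60],[-0.64,-0.331,0.028,0.106,-0.175,0.6,60],[-0.64,-0.331,0.028,0.106,-0.175,0.6,60],[-0.64,-0.331,0.028,0.106,-0.175,0.6,60],[-0.64,-0.331,0.028,0.106,-0.175,0.6,60],[-0.64,-0.331,0.028,0.106,-0.175,0.6,60]]]'
cat > n.py <<'E'
import sys
from h import *
x,y,z,a,yaw=map(float,sys.argv[1:6])
go([x,y,z],frame([-np.sin(-yaw)*-np.sin(a)*-1 if 0 else np.sin(yaw)*np.sin(a),-np.cos(yaw)*np.sin(a),-np.cos(a)],[np.cos(yaw),np.sin(yaw),0]))
E
python3 n.py .615 .14 .2 .4 -.1
```

```text
clock: 3.67
ee_pos: [0.429, 0.3518, 0.2117]
eef_rot: [0.489, 0.865, -0.072, 0.079]
contact_force: [0.5, -0.6, -0.2]
gripper_width: 0.0603
grip_force: 0.0
row [-0.673  0.13   0.167] [ 0.141 -0.162  0.593] t 3.6667 p [0.429  0.3518 0.2117] F [ 0.5 -0.6 -0.2]
```

```bash
python3 -m handwheel '[[[-0.673,0.13,0.167,0.141,-0.162,0.593,60],[-0.673,0.13,0.167,0.141,-0.162,0.593,60],[-0.673,0.13,0.167,0.141,-0.162,0.593,60],[-0.673,0.13,0.167,0.141,-0.162,0.593,60],[-0.673,0.13,0.167,0.141,-0.162,0.593,60],[-0.673,0.13,0.167,0.141,-0.162,0.593,60],[-0.673,0.13,0.167,0.141,-0.162,0.593,60],[-0.673,0.13,0.167,0.141,-0.162,0.593,60]]]'
python3 n.py .605 .11 .06 .4 -.1
```

```text
clock: 4.33
ee_pos: [0.6147, 0.1413, 0.1983]
eef_rot: [0.726, 0.658, -0.148, 0.134]
contact_force: [-0.2, -1.3, 1.3]
gripper_width: 0.06
grip_force: 0.0
row [ 0.061 -0.016  0.35 ] [0.    0.002 0.002] t 4.3333 p [0.6147 0.1413 0.1983] F [-0.2 -1.3  1.3]
```

```bash
python3 -m handwheel '[[[0.061,-0.016,0.35,0,0,0,60],[0.061,-0.016,0.35,0,0,0,60],[0.061,-0.016,0.35,0,0,0,60],[0.061,-0.016,0.35,0,0,0,60],[0.061,-0.016,0.35,0,0,0,60]]]'
python3 n.py .600 .065 .06 .4 -.1;python3 n.py .592 -.02 .06 .4 -.07
```

```text
clock: 4.75
ee_pos: [0.5989, 0.1167, 0.0556]
eef_rot: [0.723, 0.662, -0.15, 0.131]
contact_force: [0.1, 0.9, -0.4]
gripper_width: 0.0599
grip_force: 0.0
row [-0.123  0.014  0.04 ] [-0.004  0.001  0.012] t 4.75 p [0.5989 0.1167 0.0556] F [ 0.1  0.9 -0.4]
row [-0.319  0.013  0.123] [-0.015  0.001 -0.014] t 4.75 p [0.5989 0.1167 0.0556] F [ 0.1  0.9 -0.4]
```

```bash
python3 -m handwheel '[[[-0.06,0.003,0.022,0,0,0,60],[-0.11,0.005,0.04,0,0,0,60],[-0.135,0.006,0.049,0,0,0,60],[-0.16,0.006,0.058,0,0,0,60],[-0.185,0.006,0.067,0,0,0,60],[-0.21,0.006,0.077,0,0,0,60],[-0.235,0.006,0.087,0,0,0,60],[-0.235,0.006,0.087,0,0,0,60]]]'
python3 - <<'E'
from fit import *
read_camera("top");read_camera("scene")
M={c:regions_of(c,"carton")[0] for c in("top","scene")}
print([m["score"] for m in M.values()]);M={c:M[c]["mask"].astype(np.float32) for c in M}
print(fit(SH["carton"],M,[.59,-.055,0,-.1],[0,1,3]))
E
python3 n.py .59 -.04 .06 .4 -.05
```

```text
clock: 5.42
ee_pos: [0.5953, 0.0159, 0.0647]
eef_rot: [0.724, 0.661, -0.147, 0.133]
contact_force: [0.0, 0.3, -0.4]
gripper_width: 0.0598
grip_force: 0.3
[0.65, 0.86]
(array([ 0.59162729, -0.08501507,  0.        , -0.07246454]), array([0.047, 0.159], dtype=float32))
row [-0.131 -0.     0.066] [-0.017 -0.002 -0.033] t 5.6167 p [0.5953 0.0185 0.0641] F [-0.4  0.1 -0.1]
```

```bash
python3 n.py .582 -.09 .06 .4 .035;python3 n.py .588 -.04 .06 .4 -.02
```

```text
row [-0.248 -0.009  0.115] [-0.049 -0.002 -0.108] t 5.6167 p [0.5953 0.0185 0.0641] F [-0.4  0.1 -0.1]
row [-0.132 -0.005  0.067] [-0.028 -0.002 -0.059] t 5.6167 p [0.5953 0.0185 0.0641] F [-0.4  0.1 -0.1]
```

```bash
python3 -m handwheel '[[[-0.033,-0.001,0.017,-0.007,0,-0.015,60],[-0.066,-0.003,0.034,-0.014,-0.001,-0.03,60],[-0.1,-0.004,0.05,-0.021,-0.001,-0.045,60],[-0.132,-0.005,0.067,-0.028,-0.002,-0.059,60],[-0.16,-0.006,0.079,-0.033,-0.002,-0.071,60],[-0.19,-0.007,0.091,-0.038,-0.002,-0.083,60],[-0.22,-0.008,0.103,-0.044,-0.002,-0.096,60],[-0.248,-0.009,0.115,-0.049,-0.002,-0.108,60]]]'
python3 - <<'E'
from fit import *
read_camera("top");read_camera("scene")
M={c:regions_of(c,"carton")[0] for c in("top","scene")}
print([m["score"] for m in M.values()]);M={c:M[c]["mask"].astype(np.float32) for c in M}
print(fit(SH["carton"],M,[.58,-.19,0,0],[0,1,3]))
E
python3 n.py .576 -.135 .06 .4 .035
```

```text
clock: 6.28
ee_pos: [0.5833, -0.088, 0.0606]
eef_rot: [0.68, 0.706, -0.136, 0.143]
contact_force: [-0.0, 8.5, 4.8]
gripper_width: 0.0601
grip_force: 4.0
[0.96, 0.8]
(array([ 0.59183595, -0.19020676,  0.        ,  0.03861196]), array([0.092, 0.175], dtype=float32))
row [-0.104 -0.019  0.044] [ 0. -0. -0.] t 6.4833 p [ 0.582  -0.0897  0.0601] F [ 0.4  0.3 -0.5]
```

```bash
python3 -m handwheel '[[[-0.02,-0.002,0.0085,0,0,0,60],[-0.04,-0.004,0.017,0,0,0,60],[-0.06,-0.006,0.0255,0,0,0,60],[-0.08,-0.008,0.034,0,0,0,60],[-0.09,-0.009,0.038,0,0,0,60],[-0.095,-0.009,0.04,0,0,0,60]]]'
python3 -m handwheel '[[[-0.005,0,0.0021,0,0,0,60],[-0.01,0,0.0042,0,0,0,60],[-0.01,0,0.0042,0,0,0,60]]]'
```

```text
clock: 6.98
ee_pos: [0.5799, -0.1314, 0.0599]
eef_rot: [0.681, 0.705, -0.138, 0.143]
contact_force: [0.6, 3.8, -0.8]
gripper_width: 0.0602
grip_force: 2.0
clock: 7.23
ee_pos: [0.58, -0.1358, 0.06]
eef_rot: [0.681, 0.705, -0.138, 0.143]
contact_force: [0.2, 3.1, -0.9]
gripper_width: 0.0598
grip_force: 1.5
```

```bash
for i in 1 2; do python3 -m handwheel '[[[-0.004,0,0.0017,0,0,0,60],[-0.008,0,0.0034,0,0,0,60]]]' | egrep 'ee_pos|contact'; done
```

```text
ee_pos: [0.5802, -0.139, 0.06]
contact_force: [0.7, 3.2, -1.7]
ee_pos: [0.5804, -0.1422, 0.0599]
contact_force: [-2.0, 10.8, -1.9]
```

```bash
for i in 1 2; do python3 -m handwheel '[[[-0.002,0,0.0008,0,0,0,60],[-0.003,0,0.0013,0,0,0,60],[-0.003,0,0.0013,0,0,0,60]]]' | egrep 'ee_pos|contact'; done
python3 - <<'E'
from fit import *
read_camera("top");read_camera("scene")
for n,p in(("carton",[.59,-.24,0,.035]),("stop",[.547,-.3575,0,.035])):
    M={c:regions_of(c,n)[0] for c in("top","scene")}
    M={c:M[c]["mask"].astype(np.float32) for c in M}
    print(n,fit(SH[n],M,p,[0,1,3]))
E
```

```text
ee_pos: [0.5805, -0.1422, 0.0598]
contact_force: [-2.2, 9.2, 1.4]
ee_pos: [0.5805, -0.1424, 0.0597]
contact_force: [-3.6, 13.5, 3.2]
carton (array([ 0.58867213, -0.24443094,  0.        ,  0.03286876]), array([0.097, 0.237], dtype=float32))
stop (array([ 0.54637135, -0.36011598,  0.        ,  0.01611681]), array([0.235, 0.372], dtype=float32))
```

```bash
for i in 1 2; do python3 -m handwheel '[[[-0.003,0,0.0013,0,0,0,60],[-0.005,0,0.0021,0,0,0,60],[-0.005,0,0.0021,0,0,0,60]]]' | egrep 'ee_pos|eef|contact'; done
python3 -c "
from h import *
s=get_state();print(s['ft_torque'],s['clock'])"
```

```text
ee_pos: [0.5806, -0.1427, 0.0596]
eef_rot: [0.68, 0.707, -0.136, 0.141]
contact_force: [-8.3, 20.4, 7.4]
ee_pos: [0.5807, -0.1429, 0.0595]
eef_rot: [0.68, 0.707, -0.135, 0.14]
contact_force: [-11.1, 27.6, 12.3]
[ 5.19601974  2.40737766 -1.15211389] 8.8667
```

```bash
python3 -m handwheel '[[[0.03,0.0,-0.013,0,0,0,60],[0.1,0.0,-0.043,0,0,0,60],[0.2,0,-0.1,0,0,0,60],[0.25,0,-0.25,0,0,0,60],[0.25,0,-0.4,0,0,0,60],[0.25,0,-0.4,0,0,0,60]]]'
cat > m1.py <<'E'
from fit import *
read_camera("top");read_camera("scene")
for n,p in(("carton",[.59,-.24,0,.035]),("stop",[.547,-.3575,0,.035]),("stop",[.547,-.3575,0,.08])):
    M={c:regions_of(c,n)[0] for c in("top","scene")}
    M={c:M[c]["mask"].astype(np.float32) for c in M}
    print(n,fit(SH[n],M,p,[0,1,3]))
E
python3 m1.py
python3 n.py .54 .31 .33 .0 .32; python3 n.py .54 .31 .33 .0 -1.25;python3 n.py .54 .31 .33 .0 .0
```

```text
clock: 9.37
ee_pos: [0.5745, 0.0049, 0.1696]
eef_rot: [0.68, 0.705, -0.139, 0.143]
contact_force: [1.5, 0.5, 0.7]
gripper_width: 0.0603
grip_force: 0.0
carton (array([ 0.58898944, -0.24222115,  0.        ,  0.02749295]), array([0.032, 0.045], dtype=float32))
stop (array([ 0.5452977 , -0.35995086,  0.        , -0.0011815 ]), array([0.223, 0.359], dtype=float32))
stop (array([ 0.54591671, -0.35985447,  0.        ,  0.00220034]), array([0.225, 0.357], dtype=float32))
row [ 0.551 -0.061 -0.675] [-0.056  0.38  -0.27 ] t 9.7667 p [0.5744 0.0029 0.1673] F [ 0.5  0.3 -0.2]
row [ 0.551 -0.061 -0.675] [0.245 0.329 1.209] t 9.7667 p [0.5744 0.0029 0.1673] F [ 0.5  0.3 -0.2]
row [ 0.551 -0.061 -0.675] [0.005 0.383 0.032] t 9.7667 p [0.5744 0.0029 0.1673] F [ 0.5  0.3 -0.2]
```

```bash
python3 - <<'E'
from h import *
s=get_state();Rt=R.from_quat(s["eef_rot"]).as_matrix()
K,k1,Rm,t=info("wrist");c=-Rm.T@t
print("cam in tool",Rt.T@(c-s["ee_pos"]),"axis",Rt.T@Rm[2],K[0],k1,np.round(s["qpos"],2))
E
python3 -m handwheel '[[[0.1,-0.01,-0.2,0,0.05,0,80],[0.551,-0.061,-0.675,0.005,0.383,0.032,80],[0.551,-0.061,-0.675,0.005,0.383,0.032,80],[0.551,-0.061,-0.675,0.005,0.383,0.032,80],[0.551,-0.061,-0.675,0.005,0.383,0.032,80],[0.551,-0.061,-0.675,0.005,0.383,0.032,80],[0.551,-0.061,-0.675,0.005,0.383,0.032,80],[0.551,-0.061,-0.675,0.005,0.383,0.032,80]]]'
python3 n.py .54 .31 .33 .0 .0
```

```text
cam in tool [ 0.08165807  0.00049041 -0.16292345] axis [-0.28958974 -0.00139101  0.95714986] [336.49441944   0.         322.57380822] -0.06514019283144093 [-0.67  0.32  0.43  1.69  0.27  1.26 -0.32]
clock: 10.43
ee_pos: [0.5413, 0.2965, 0.3238]
eef_rot: [0.707, 0.707, 0.001, 0.0]
contact_force: [0.3, 0.2, 0.2]
gripper_width: 0.0797
grip_force: 0.0
row [ 0.034 -0.003 -0.015] [ 0.001 -0.001 -0.   ] t 10.4333 p [0.5413 0.2965 0.3238] F [0.3 0.2 0.2]
```

```bash
cat > m2.py <<'E'
import sys
from fit import *
im=read_camera("wrist"); info("wrist"); it=read_camera("top"); isc=read_camera("scene")
rd={};mt={}
for c in("wrist","top","scene"):
    for n,d in(("reader",rd),("mat",mt)):
        near={"top":(180,200),"scene":(443,285)}.get(c)
        r=[q for q in regions_of(c,n)]
        if near: r=[q for q in r if np.hypot(*(np.array(q["position"])-near))<25]
        if r: d[c]=r[0]["mask"].astype(np.float32); print(n,c,round(r[0]["score"],2),np.round(r[0]["position"]),d[c].sum())
bs=[]
for y in(-.8,-.4,0,.4,.8,1.2):
    b=fit(SH["reader"],rd,[.575,.362,.004,y],[0,1,3],step=(.02,.02,.01,.2)); bs.append(b)
bs.sort(key=lambda b:b[1].mean())
for b in bs[:3]: print("reader",np.round(b[0],4),b[1])
bm=fit(SH["mat"],mt,[.579,.3667,0,.09],[0,1,3],ign=rd);print("mat",np.round(bm[0],4),bm[1])
p=bs[0][0]
for nm,Q,pp in(("r",SH["reader"],p),("m",SH["mat"],bm[0])):
    for q in Q:
        q=proj("wrist",q@R.from_euler("z",pp[3]).as_matrix().T+pp[:3]); cv2.polylines(im,[cv2.convexHull(np.round(q).astype(np.int32))],1,(0,255,0),1)
cv2.imwrite(sys.argv[1],im)
b=[onz] and None
E
python3 m2.py pics/w1.png
```

```text
reader wrist 0.7 [344. 101.] 1982.0
mat wrist 0.6 [360.  88.] 7083.0
reader top 0.84 [180. 204.] 828.0
mat top 0.65 [186. 193.] 1652.0
reader scene 0.81 [446. 281.] 900.0
mat scene 0.62 [440. 302.] 1616.0
reader [0.5688 0.3621 0.004  0.387 ] [0.354 0.123 0.143]
reader [0.5692 0.3614 0.004  0.3931] [0.371 0.129 0.123]
reader [0.5691 0.3619 0.004  0.4001] [0.359 0.129 0.136]
mat [0.5781 0.3676 0.     0.0919] [0.268 0.071 0.087]
```

View pics/w1.png

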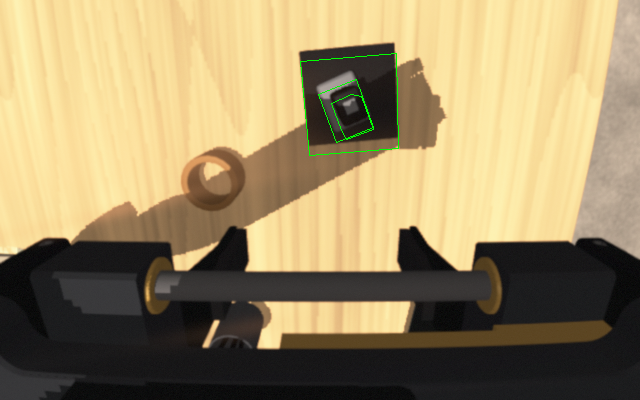

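The wrist picture shows the reader at (345,105) on its mat, turned about 0.39 rad. The overlay is shifted about 9 px because the arm was still settling, so I retake it at rest.

```bash
sed -i 's/im=read_camera("wrist"); info("wrist");/info("wrist"); im=read_camera("wrist");/' m2.py; python3 m2.py pics/w2.png;  python3 n.py .57 .362 .22 .0 .39
```

```text
reader wrist 0.62 [341.  98.] 2057.0
mat wrist 0.74 [359.  83.] 7021.0
reader top 0.56 [178. 204.] 803.0
mat top 0.93 [194. 197.] 1620.0
reader scene 0.79 [445. 281.] 885.0
mat scene 0.9 [439. 301.] 1693.0
reader [0.5675 0.3617 0.004  0.4128] [0.057 0.151 0.142]
reader [0.5677 0.3619 0.004  0.3987] [0.058 0.148 0.146]
reader [0.5677 0.3616 0.004  0.4202] [0.06  0.152 0.141]
mat [0.5789 0.3676 0.     0.0936] [0.058 0.14  0.074]
row [0.164 0.071 0.26 ] [ 0.002 -0.001 -0.371] t 11.3333 p [0.5415 0.296  0.3238] F [ 0.4  0.4 -0.2]
```

View pics/w2.png

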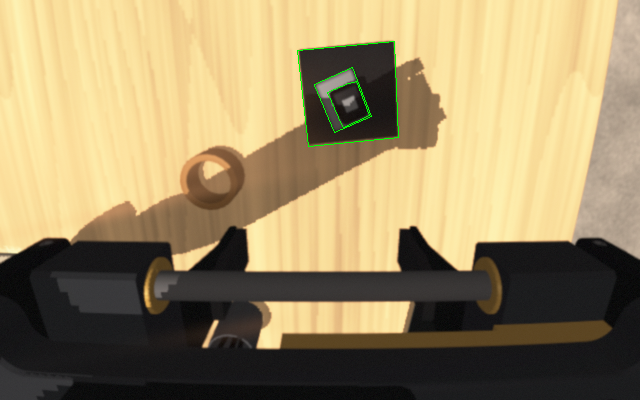

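The overlay now fits tightly. I hover above the reader and check height with the wrist camera from a second place.

```bash
python3 -m handwheel '[[[0.164,0.065,0.26,0,0,-0.391,80],[0.164,0.065,0.26,0,0,-0.391,80],[0.164,0.065,0.26,0,0,-0.391,80],[0.164,0.065,0.26,0,0,-0.391,80],[0.164,0.065,0.26,0,0,-0.391,80],[0.164,0.065,0.26,0,0,-0.391,80]]]' | egrep 'clock|ee'
python3 - <<'E'
from fit import *
info("wrist");read_camera("wrist");read_camera("scene");read_camera("top");d={}
for c in("wrist","scene"):
    r=regions_of(c,"reader");print(c,[(round(q["score"],2),np.round(q["position"]),q["mask"].sum()) for q in r[:2]])
    d[c]=r[0]["mask"].astype(np.float32)
for y in(.3,.5):
    b=fit(SH["reader"],d,[.567,.362,.004,y],[0,1,3]);print(np.round(b[0],4),b[1])
    b=fit(SH["reader"],d,[.567,.362,.004,y],[0,1,2,3]);print(np.round(b[0],4),b[1])
E
python3 n.py .5676 .3617 .1 .0 .41
```

```text
clock: 11.83
ee_pos: [0.568, 0.3615, 0.2204]
eef_rot: [0.549, 0.836, 0.001, 0.001]
wrist [(0.6, array([321., 174.]), np.int64(4169))]
scene [(0.9, array([447., 281.]), np.int64(829)), (0.23, array([430., 212.]), np.int64(609))]
[0.5679 0.3615 0.004  0.4232] [0.059 0.188]
[ 0.5686  0.3604 -0.0044  0.4133] [0.023 0.158]
[0.5683 0.3613 0.004  0.4315] [0.066 0.181]
[ 0.5685  0.3605 -0.0047  0.4123] [0.022 0.158]
row [ 0.001 -0.003  0.304] [ 0.005 -0.001 -0.   ] t 12.0833 p [0.5682 0.3616 0.2216] F [ 0.1  0.1 -0.2]
```

```bash
python3 -m handwheel '[[[0.001,-0.001,0.1,0.005,0,0,80],[0.001,-0.001,0.2,0.005,0,0,80],[0.001,-0.001,0.28,0.005,0,0,80],[0.001,-0.001,0.3,0.005,0,0,80],[0.001,-0.001,0.3,0.005,0,0,80],[0.001,-0.001,0.3,0.005,0,0,20],[0.001,-0.001,0.3,0.005,0,0,20],[0.001,-0.001,0.3,0.005,0,0,20]]]' 30
python3 -m handwheel '[[[0,0,0,0,0,0,20],[0,0,0,0,0,0,20],[0,0,0,0,0,0,20],[0,0,0,0,0,0,20],[0,0,0,0,0,0,20]]]' 30
```

```text
clock: 12.75
ee_pos: [0.5687, 0.363, 0.1028]
eef_rot: [0.548, 0.836, 0.001, -0.0]
contact_force: [-0.3, -0.7, 0.4]
gripper_width: 0.067
grip_force: 0.0
clock: 13.17
ee_pos: [0.5674, 0.3623, 0.1]
eef_rot: [0.548, 0.837, -0.001, -0.001]
contact_force: [-0.6, -0.3, 0.3]
gripper_width: 0.0348
grip_force: 0.0
```

```bash
python3 -m handwheel '[[[0,0,0,0,0,0,20],[0,0,0,0,0,0,20],[0,0,0,0,0,0,20],[0,0,0,0,0,0,20]]]' 30
python3 n.py .5676 .3617 .25 .0 .41
```

```text
clock: 13.5
ee_pos: [0.5674, 0.3623, 0.1]
eef_rot: [0.548, 0.837, -0.001, -0.001]
contact_force: [1.0, 0.0, 0.6]
gripper_width: 0.0278
grip_force: 30.0
row [-0.001 -0.001 -0.375] [-0.002 -0.001  0.001] t 13.5 p [0.5674 0.3623 0.1   ] F [1.  0.  0.6]
```

```bash
python3 -m handwheel '[[[0,0,-0.05,0,0,0,20],[0,0,-0.12,0,0,0,20],[0,0,-0.22,0,0,0,20],[0,0,-0.32,0,0,0,20],[0,0,-0.4,0,0,0,20],[0,0,-0.4,0,0,0,20]]]' 30
cat > m3.py <<'E'
import sys
from fit import *
cams=sys.argv[1:]; d={}
for c in cams: info(c)
for c in cams: read_camera(c)
for c in cams:
    r=regions_of(c,"label"); q0=None if c=="wrist" else proj(c,[[.695,-.035,.053]])[0]
    r=[q for q in r if q0 is None or np.hypot(*(np.array(q["position"])-q0))<12 and q["mask"].sum()<800]
    if r: d[c]=r[0]["mask"].astype(np.float32); print(c,round(r[0]["score"],2),np.round(r[0]["position"]),d[c].sum())
for y in(-.05,-.15): 
    b=fit(SH["label"],d,[.695,-.0355,.053,y],[0,1,2,3]);print("label",np.round(b[0],4),b[1])
    b=fit(SH["label"],d,[.695,-.0355,.053,y],[0,1,3]);print("label",np.round(b[0],4),b[1])
E
cat > g.py <<'E'
import sys
from h import *
lx,ly,lz,yaw,dist,phi=map(float,sys.argv[1:7])
n=R.from_euler("z",yaw).apply([-np.sin(.7),0,np.cos(.7)])
# tool y: vertical-down tool with yaw phi carried over by the smallest rotation
y0=np.array([np.cos(phi),np.sin(phi),0]); rot,_=R.align_vectors([-n],[[0,0,-1.]])
ax=np.cross([0,0,-1.],-n); ax*=.7/np.linalg.norm(ax)
y=R.from_rotvec(ax).apply(y0)
go(np.array([lx,ly,lz])+n*(dist+.096),frame(-n,y))
E
python3 m3.py scene top;python3 g.py .695 -.0355 .053 -.13 .12 .41 2>&1 | grep row
```

```text
clock: 14.0
ee_pos: [0.5699, 0.3634, 0.2678]
eef_rot: [0.548, 0.837, 0.004, 0.001]
contact_force: [1.6, 0.7, -2.2]
gripper_width: 0.0278
grip_force: 30.0
scene 0.72 [287. 248.] 172.0
top 0.75 [338. 145.] 358.0
label [ 0.6944 -0.0362  0.0514 -0.1346] [0.122 0.11 ]
label [ 0.6947 -0.0355  0.053  -0.1155] [0.126 0.113]
label [ 0.6943 -0.0365  0.0504 -0.1286] [0.118 0.113]
label [ 0.6947 -0.0361  0.053  -0.1331] [0.116 0.13 ]
row [-0.859 -0.402  0.101] [-0.579 -0.344  0.002] t 14.2 p [0.567  0.3619 0.2577] F [ 0.1 -0.1 -3. ]
```

```bash
python3 -m handwheel '[[[-0.1,-0.047,0.01,-0.072,-0.043,0,20],[-0.2,-0.094,0.02,-0.144,-0.086,0,20],[-0.3,-0.14,0.035,-0.21,-0.125,0,20],[-0.4,-0.187,0.047,-0.28,-0.165,0,20],[-0.5,-0.234,0.059,-0.34,-0.2,0,20],[-0.58,-0.271,0.068,-0.4,-0.24,0,20],[-0.65,-0.304,0.076,-0.45,-0.27,0,20],[-0.7,-0.327,0.082,-0.49,-0.29,0,20]]]' 30
python3 g.py .6945 -.036 .0525 -.13 .12 .41 2>&1 | grep row
```

```text
clock: 14.87
ee_pos: [0.5571, 0.0492, 0.2239]
eef_rot: [0.525, 0.8, 0.127, 0.263]
contact_force: [1.1, -0.5, -2.3]
gripper_width: 0.0281
grip_force: 30.0
row [-0.147 -0.079  0.024] [-0.088 -0.053 -0.   ] t 14.8667 p [0.5571 0.0492 0.2239] F [ 1.1 -0.5 -2.3]
```

```bash
python3 -m handwheel '[[[-0.08,-0.04,0.012,-0.045,-0.027,0,20],[-0.13,-0.07,0.021,-0.08,-0.05,0,20],[-0.147,-0.079,0.024,-0.088,-0.053,0,20],[-0.147,-0.079,0.024,-0.088,-0.053,0,20],[-0.147,-0.079,0.024,-0.088,-0.053,0,20]]]' 30
python3 m3.py scene top wrist;python3 g.py .6945 -.036 .0525 -.13 .065 .41 2>&1 | grep row
python3 - <<'E'
from h import *
im=read_camera("wrist"); cv2.imwrite("pics/w3.png",im)
E
```

```text
clock: 15.28
ee_pos: [0.5586, -0.0134, 0.22]
eef_rot: [0.515, 0.786, 0.15, 0.308]
contact_force: [0.0, 1.3, -2.9]
gripper_width: 0.0276
grip_force: 30.0
scene 0.53 [286. 245.] 169.0
top 0.71 [340. 145.] 376.0
wrist 0.7 [326. 148.] 577.0
label [ 0.6942 -0.0358  0.051  -0.1277] [0.16  0.082 0.697]
label [ 0.6946 -0.0363  0.053  -0.1165] [0.139 0.105 0.724]
label [ 0.6943 -0.0364  0.0506 -0.1251] [0.147 0.09  0.697]
label [ 0.694  -0.0359  0.053  -0.1133] [0.162 0.087 0.716]
row [-0.007 -0.016  0.14 ] [ 0.003 -0.002  0.001] t 15.5833 p [ 0.5594 -0.0128  0.221 ] F [ 0.1  0.3 -2.6]
```

View pics/w3.png

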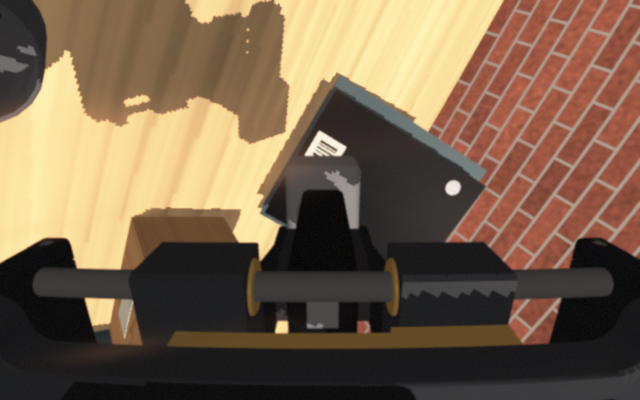

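The wrist view shows the reader's head at (325,190), covering most of the label, which still shows at (325,147). That is as expected from the offset camera, so I close to 65 mm and hold.

```bash
python3 -m handwheel '[[[-0.002,-0.004,0.04,0,0,0,20],[-0.004,-0.008,0.08,0.003,-0.002,0,20],[-0.006,-0.012,0.11,0.003,-0.002,0,20],[-0.007,-0.015,0.13,0.003,-0.002,0,20],[-0.007,-0.016,0.14,0.003,-0.002,0,20],[-0.007,-0.016,0.14,0.003,-0.002,0,20],[-0.007,-0.016,0.14,0.003,-0.002,0,20],[-0.007,-0.016,0.14,0.003,-0.002,0,20]]]' 30
cat > m4.py <<'E'
from fit import *
for c in("scene","top","wrist"): info(c)
s=get_state();p,Rt=s["ee_pos"],R.from_quat(s["eef_rot"]).as_matrix()
L=np.array([.6944,-.036,.0525]);RL=(R.from_euler("z",-.125)*R.from_euler("y",-.7)).as_matrix()
d={}
for c in("scene","wrist"):
    read_camera(c); r=regions_of(c,"reader"); q0=proj(c,[p+Rt[:,2]*.06])[0]
    r=[q for q in r if np.hypot(*(np.array(q["position"])-q0))<60]
    if r: d[c]=r[0]["mask"].astype(np.float32);print(c,round(r[0]["score"],2),d[c].sum(),np.round(r[0]["position"]),np.round(q0))
# reader in tool: origin at (dx,dy,.096) , z = -tool z, x = tool y, y = tool x
B=np.array([[0,1,0],[1,0,0],[0,0,-1.]])
def cost(v,full=False):
    o=np.array([0,v[0]*.01*0,.096])+np.array([v[0]*.01,0,v[1]*.01]); Q=R.from_euler("y",v[2]*.1).as_matrix()@B
    parts=[P@(Rt@Q).T+Rt@o+p for P in SH["reader"]]; cs=[]
    for c,m in d.items():
        if c!="scene": continue
        r=render(c,parts,np.zeros(4)); cs.append(1-np.minimum(r,m).sum()/np.maximum(r,m).sum())
    if full: print("off",o,"tilt",v[2]*.1,cs,"window in label",np.round(RL.T@(p+Rt@o-L),4),"axis ang",np.arccos(min(1,RL[:,2]@(Rt@Q)[:,2])))
    return np.mean(cs)
cost([0,0,0],True)
r=minimize(cost,[0,0,0],method="Nelder-Mead",options=dict(initial_simplex=[[0,0,0],[1,0,0],[0,1,0],[0,0,1]],maxiter=150));cost(r.x,True)
E
python3 m4.py; python3 -c "
from h import *
s=get_state();print(s['ee_pos'],s['clock'],abs(s['qvel']).max())"
```

```text
clock: 16.3
ee_pos: [0.5913, -0.0232, 0.1761]
eef_rot: [0.515, 0.786, 0.149, 0.309]
contact_force: [-0.2, -0.2, -3.0]
gripper_width: 0.0279
grip_force: 30.0
scene 0.94 811.0 [305. 216.] [302. 216.]
wrist 0.74 10579.0 [320. 226.] [321. 210.]
off [0.    0.    0.096] tilt 0.0 [np.float32(0.3645715)] window in label [ 0.0002 -0.0005  0.0655] axis ang 0.0031299151421879117
off [-0.00235659  0.          0.09747067] tilt 0.01401762878116148 [np.float32(0.30412483)] window in label [ 0.0014 -0.0025  0.0641] axis ang 0.011222968813732845
[ 0.59121893 -0.02333546  0.17600538] 16.5 0.004219078270664452
```

On target, within about 3 mm. I hold for 2 s.

```bash
for i in 1 2 3; do python3 -m handwheel '[[[0,0,0,0,0,0,20],[0,0,0,0,0,0,20],[0,0,0,0,0,0,20],[0,0,0,0,0,0,20],[0,0,0,0,0,0,20],[0,0,0,0,0,0,20],[0,0,0,0,0,0,20],[0,0,0,0,0,0,20]]]' 30 | egrep 'clock|ee'; done
python3 g.py .6945 -.036 .0525 -.13 .12 .41 2>&1 | grep row; python3 n.py .575 .366 .25 .0 .41
```

```text
clock: 17.17
ee_pos: [0.5912, -0.0235, 0.1755]
eef_rot: [0.515, 0.786, 0.149, 0.309]
clock: 17.83
ee_pos: [0.5911, -0.0236, 0.1755]
eef_rot: [0.515, 0.786, 0.149, 0.309]
clock: 18.5
ee_pos: [0.5912, -0.0235, 0.1755]
eef_rot: [0.515, 0.786, 0.149, 0.309]
row [ 0.002  0.002 -0.137] [-0.  0.  0.] t 18.5 p [ 0.5912 -0.0235  0.1755] F [-0.1 -0.9 -2.9]
row [ 0.827  0.488 -0.25 ] [ 0.573  0.344 -0.   ] t 18.5 p [ 0.5912 -0.0235  0.1755] F [-0.1 -0.9 -2.9]
```

```bash
python3 -m handwheel '[[[0,0,-0.05,0,0,0,20],[0.01,0,-0.12,0,0,0,20],[0.1,0.06,-0.19,0.06,0.036,0,20],[0.2,0.12,-0.21,0.12,0.072,0,20],[0.3,0.18,-0.23,0.19,0.114,0,20],[0.4,0.24,-0.24,0.26,0.156,0,20],[0.48,0.288,-0.25,0.32,0.19,0,20],[0.54,0.32,-0.25,0.37,0.22,0,20]]]' 30
python3 n.py .575 .366 .24 .0 .41
```

```text
clock: 19.17
ee_pos: [0.5588, 0.2301, 0.2523]
eef_rot: [0.544, 0.83, 0.054, 0.111]
contact_force: [0.7, -1.5, -1.4]
gripper_width: 0.028
grip_force: 30.0
row [0.299 0.166 0.029] [0.202 0.121 0.   ] t 19.1667 p [0.5588 0.2301 0.2523] F [ 0.7 -1.5 -1.4]
```

```bash
python3 -m handwheel '[[[0.08,0.04,0.01,0.06,0.036,0,20],[0.16,0.09,0.02,0.12,0.072,0,20],[0.24,0.13,0.025,0.17,0.1,0,20],[0.285,0.158,0.029,0.202,0.121,0,20],[0.299,0.166,0.029,0.202,0.121,0,20],[0.299,0.166,0.029,0.202,0.121,0,20],[0.299,0.166,0.029,0.202,0.121,0,20]]]' 30
python3 n.py .575 .366 .1005 .0 .41
```

```text
clock: 19.75
ee_pos: [0.575, 0.3621, 0.2381]
eef_rot: [0.549, 0.836, -0.001, 0.002]
contact_force: [0.2, 0.3, -2.0]
gripper_width: 0.0279
grip_force: 30.0
row [0.01  0.003 0.344] [ 0.001  0.004 -0.001] t 19.75 p [0.575  0.3621 0.2381] F [ 0.2  0.3 -2. ]
```

```bash
python3 -m handwheel '[[[0.008,0.003,0.08,0,0.004,0,20],[0.008,0.003,0.17,0,0.004,0,20],[0.008,0.003,0.25,0,0.004,0,20],[0.008,0.003,0.3,0,0.004,0,20],[0.008,0.003,0.325,0,0.004,0,20],[0.008,0.003,0.335,0,0.004,0,20],[0.008,0.003,0.335,0,0.004,0,20],[0.008,0.003,0.335,0,0.004,0,20]]]' 30
python3 n.py .575 .366 .1 .0 .41
```

```text
clock: 20.42
ee_pos: [0.5758, 0.3661, 0.1065]
eef_rot: [0.549, 0.836, 0.002, 0.0]
contact_force: [-0.4, 0.1, -2.7]
gripper_width: 0.0282
grip_force: 30.0
row [ 0.001 -0.002  0.016] [ 0.004 -0.002 -0.001] t 20.4167 p [0.5758 0.3661 0.1065] F [-0.4  0.1 -2.7]
```

```bash
python3 -m handwheel '[[[0,0,0.006,0.003,0,0,20],[0,0,0.012,0.003,0,0,20],[0,0,0.015,0.003,0,0,20],[0,0,0.015,0.003,0,0,20]]]' 30
python3 -m handwheel '[[[0,0,0.001,0,0,0,20],[0,0,0.002,0,0,0,20],[0,0,0.002,0,0,0,20]]]' 30
```

```text
clock: 20.75
ee_pos: [0.5755, 0.3664, 0.0999]
eef_rot: [0.549, 0.836, 0.001, -0.001]
contact_force: [-1.6, -0.4, 5.1]
gripper_width: 0.0279
grip_force: 30.0
clock: 21.0
ee_pos: [0.5755, 0.3664, 0.0999]
eef_rot: [0.549, 0.836, 0.001, -0.001]
contact_force: [-4.0, -0.9, 10.6]
gripper_width: 0.0279
grip_force: 30.0
```

Seated. I release and withdraw.

```bash
python3 -m handwheel '[[[0,0,-0.002,0,0,0,20],[0,0,-0.002,0,0,0,60],[0,0,-0.002,0,0,0,60],[0,0,-0.002,0,0,0,60],[0,0,-0.002,0,0,0,60],[0,0,-0.002,0,0,0,60],[0,0,-0.002,0,0,0,60],[0,0,-0.002,0,0,0,60]]]'
python3 -m handwheel '[[[0,0,-0.03,0,0,0,60],[0,0,-0.1,0,0,0,60],[0,0,-0.2,0,0,0,60],[0,0,-0.3,0,0,0,60],[0,0,-0.45,0,0,0,60],[0,0,-0.55,0,0,0,60],[0,0,-0.55,0,0,0,60],[0,0,-0.55,0,0,0,60]]]' |egrep 'clock|ee|width'
python3 m2.py pics/w4.png; python3 - <<'E'
import cv2,numpy as np
from h import *
a=read_camera("top")[130:290,300:540]; w=cv2.imread("pics/w4.png")
cv2.imwrite("pics/fin.png",np.hstack([cv2.resize(a,(480,320),interpolation=2),cv2.resize(w,(320,320))]))
E
python3 m1.py
```

```text
clock: 21.67
ee_pos: [0.5748, 0.366, 0.0983]
eef_rot: [0.549, 0.836, -0.001, -0.001]
contact_force: [0.4, -0.5, 0.3]
gripper_width: 0.0586
grip_force: 0.0
clock: 22.33
ee_pos: [0.5768, 0.3663, 0.3256]
eef_rot: [0.549, 0.836, 0.004, 0.001]
gripper_width: 0.06
reader wrist 0.85 [318. 155.] 2297.0
mat wrist 0.7 [338. 140.] 5553.0
reader top 0.97 [176. 200.] 836.0
mat top 0.85 [189. 209.] 1694.0
reader scene 0.75 [444. 282.] 894.0
mat scene 0.66 [440. 301.] 1647.0
reader [0.5759 0.3651 0.004  0.4209] [0.07  0.124 0.117]
reader [0.5759 0.3651 0.004  0.4192] [0.07  0.126 0.118]
reader [0.576  0.3652 0.004  0.4313] [0.071 0.121 0.123]
mat [0.5788 0.3678 0.     0.0924] [0.056 0.064 0.073]Traceback (most recent call last):
  File "m1.py", line 4, in <module>
    M={c:regions_of(c,n)[0] for c in("top","scene")}
         ~~~~~~~~~~~~~~~^^^
IndexError: list index out of range
```

View pics/fin.png

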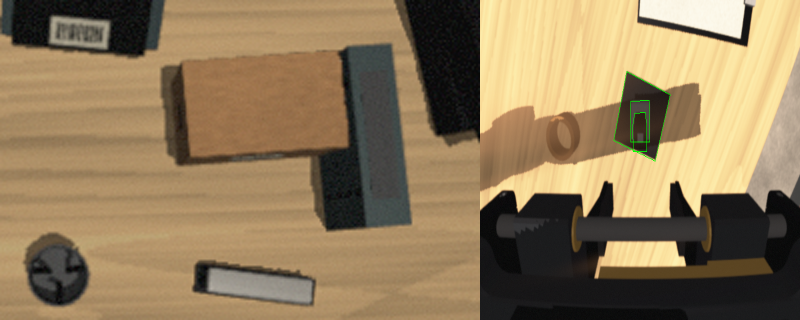

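The carton stands against the stop and the reader fits the mat centre within 3 mm. By eye, though, the carton and stop edges differ by about 0.04 rad, so I measure that properly before handing in.

```bash
cat > sq.py <<'E'
from h import *
def line(pts,z):
    P=onz("top",pts,z)[:,:2]; vx,vy,x0,y0=cv2.fitLine(P.astype(np.float32),cv2.DIST_HUBER,0,.001,.001).ravel(); return np.array([vx,vy]),P
A=[]
for k in range(6):
    im=read_camera("top").astype(float)
    if k==0: acc=im*0
    acc+=im/6
    out=[]
    r=[q for q in regions_of("top","carton") if q["score"]>.5]
    if r:
        m=r[0]["mask"];xs=np.where(m.any(0))[0];xs=xs[8:-8]
        v,P=line([[x,m[:,x].argmax()-.5] for x in xs],.125); out.append(("carton back edge yaw",round(float(np.arctan(-v[0]/v[1])),4)))
    r=[q for q in regions_of("top","stop") if q["score"]>.4]
    if r:
        m=r[0]["mask"];ys=np.where(m.any(1))[0];ys=ys[8:-8]
        v,P=line([[639-m[y,::-1].argmax()+.5,y] for y in ys],.15); out.append(("stop right edge yaw",round(float(np.arctan(v[1]/v[0])),4),np.round(P.mean(0),4)))
    print(out)
# raw image: sub-pixel edges of the stop's right top edge and the carton/stop border
np.save("acc.npy",acc); g=acc[:,:,2]-acc[:,:,0]   # red minus blue: wood/carton high, steel low
def edge(y,x0,x1,up):
    s=np.gradient(cv2.GaussianBlur(g,(5,1),1)[y])[x0:x1]*up; i=s.argmax(); i=min(max(i,1),len(s)-2)
    a,b,c=s[i-1:i+2]; return x0+i+.5*(a-c)/(a-2*b+c)
def rob(pts,z):
    v,P=line(pts,z); n=np.array([-v[1],v[0]]); d=(P-np.median(P,0))@n; v,P=line(np.array(pts)[abs(d)<.003],z); return round(float(np.arctan(v[1]/v[0])),4),np.round(P.mean(0),4),len(P)
print("stop right",rob([[edge(y,490,512,1),y] for y in range(156,238)],.15))
print("carton|stop border as z.125",rob([[edge(y,466,482,-1),y] for y in range(160,202)],.125))
print("as z.15",rob([[edge(y,466,482,-1),y] for y in range(160,202)],.15))
E
python3 sq.py
```

```text
[('carton back edge yaw', 0.0489), ('stop right edge yaw', 0.0441, array([ 0.5424, -0.3813]))]
[('carton back edge yaw', 0.0456), ('stop right edge yaw', 0.0518, array([ 0.5424, -0.3812]))]
[('carton back edge yaw', 0.0487), ('stop right edge yaw', 0.0383, array([ 0.5424, -0.3807]))]
[('carton back edge yaw', 1.2069), ('stop right edge yaw', 0.043, array([ 0.5435, -0.3811]))]
[('carton back edge yaw', 0.0375), ('stop right edge yaw', 0.0318, array([ 0.5446, -0.3813]))]
[('carton back edge yaw', 0.0428), ('stop right edge yaw', 0.0499, array([ 0.5424, -0.3814]))]
stop right (0.0383, array([ 0.5457, -0.3812]), 82)
carton|stop border as z.125 (0.031, array([ 0.5866, -0.3294]), 42)
as z.15 (0.031, array([ 0.5826, -0.3212]), 42)
```

Both edges come out at about 0.04 rad, so the carton is square on the stop. I hand the job in.

```bash
python3 -c "
from plant import *;print(hand_in())"
```

```text
the job is handed in; nothing more can be done
None
```

The job is handed in, with no verdict returned: the carton was pressed against the stop at about 27 N and measures square to it within about 0.01 rad, the reader was held on the label at about 65 mm for 2 s, and it stands released about 4 mm from the middle of its mat.

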